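Hang the instrument rest on its keyhole screws

ROBOT

A 6-joint arm with a two-finger parallel gripper is mounted at the origin on a cart in front of the work surface, level with it; the furniture and walls round the work are solid. World frame = base frame: x ahead of the robot, y to its left, z up, the work surface at z = 0. Lengths are in m, angles in rad, forces in N, time in s.
With the tool pointing down it reaches from about 0.3 to 0.875 m from the base axis. Payload 6.4 kg.
Tool frame: the origin (TCP) lies on the mounting face of the last link; the fingertips stand 173 mm ahead of it and the grasp point (between the pads) lies 155 mm ahead of it (ctrl.grip_point_offset is the distance from the TCP to the grasp point, in m); z points along the fingers, y is the line along which they close (so a half turn about z gives the same grasp; the last joint's range is limited). The gripper opens to 85 mm and grips with 20 to 120 N. Pads are 22 mm wide; open, the fingers measure 114 mm over their backs; the gripper's body (76 mm by 85 mm) begins 54 mm behind the grasp point. The pads swing forward as they close: fully open they stand 13 mm farther back than shut.
Start: joints at [1.079, 0.181, 1.607, -0, 1.354, -0.206], TCP at [0.162, 0.552, 0.405] pointing down, gripper open.
Joint ranges: [-2.99, 2.99], [-0.89, 2.07], [0.3, 2.58], [-1.14, 4.28], [0, 2.63], [-3.12, 3.12]. Speed limits (rad/s): [2.57, 2.57, 3.01, 3.14, 3.14, 3.14].

INTERFACE

Orientations are given as a unit quaternion [w, x, y, z].
In Python, from bench import status, imaging, ctrl, models gives the robot as it stands.
- The arm moves only by the tool send_rows, never from a script. Its argument "commands" is a list that holds one entry, the list of rows, each a list of 6 numbers: the shift along the tool's x, y, z normalised to -1 to 1, where 1 is 3 cm, then the turn, a rotation vector about the tool's x, y, z normalised to -1 to 1, where 1 is 0.1 rad. A call has 1 to 8 rows; each row shifts and turns the commanded pose from where the row before left it, along the tool's axes as they then stand; what a row does not reach is not made up. A row lasts 1/12 s, in which the tool goes at most 41.7 mm and 7.16 degrees, less where a joint would pass 70% of its speed; a pose out of reach is approached as far as the arm can. A call with a number of a shift or a turn outside -1 to 1 is refused whole. A call with a gripper value outside its range is refused whole. "jaw" is the opening, from 0 (shut) to 1 (fully open), set as the call begins (left out, the last holds). The fingers move at their own pace and stop on an object; the grip force is fixed at half the most. Time passes only in rows, so rows that do not move let the fingers close. It gives the time, the measured TCP pose, the force, the opening and the grip force at its end, in the units of the state.
- status.get_obs(): the state, without advancing time (a new reading comes with each control period).
- imaging.camera(name): name is "scene" or "side" or "wrist"; returns a dict with "image" (384x512x3 uint8, blue, green, red), "depth" (384x512 float32, m along the optical axis (not along the pixel's ray), 0 where there is no reading), "mtx" (3x3 intrinsics, pixels), "pose" (4x4, takes a point from camera to world coordinates). Camera axes: x right, y down, z forward; pixel columns grow to the right and rows downward; lengths in m; the calibration is good to about 2 mm. A picture is of the moment at which its call begins.
- ctrl.hand_in(): hands the job in; it is judged then, once.
Trained networks look in a picture, given as the dict that the camera call returned (one of the last four; its "shot" number tells which), for a name from the list of things; names that differ only in an ending like _2 or _b are one class to them, and where a whole thing is asked for, a point or a joint stands for the part that bears it (a point fixed in the world has none). Each returns a list of dicts, best first, with "confidence" (0 to 1); they miss things now and then, are a little off and sometimes report something else, mostly with a low value. They report only what shows in the picture. A call takes as long as a camera call.
- models.recognise(picture, name): "centre" ([column, row] in pixels, amid what is visible of it).
- models.regions_of(picture, name): "region" (384x512 bool, what is visible of it) and "centre" ([column, row] in pixels, amid what is visible of it).
The state is a dict: "time_s": time; "q": joint angles; "dq": joint speeds; "joint_efforts": joint torques, N m; "eef_pos": TCP position; "eef_rot": TCP orientation; "wrist_force": force on the tool from outside, world axes, zero at the start; "torque": the same for the moment, N m; "opening": opening from 0.0 (shut) to 1.0 (fully open); "grasp_force": force on a finger pad.
Only numpy, scipy, OpenCV 4.12 (cv2) and the standard library are available. Lean on these libraries where they do the work, as an engineer would, in place of code of your own. Each camera call takes 0.05 s, during which the arm holds its last target. There are 200 camera calls.

TASK

Take the aluminium instrument-rest plate out of its wooden rack and hang it on the white stand: pass its two keyholes over the two brass screw heads, then slide it straight down until it is fully home on the screws and the red spring plunger has snapped out through the small middle hole. The screws' bar has been clamped at an unknown height, so find the screws by feel (or sight), press only gently on the stand, its screws and bar (well under 25 N), let go, and leave the other things where they are.

Things in the scene. Friction and masses are not known exactly. Their poses are not given: they have to be found in the camera images.
- plate_grip (a point): Centre of the black grip strip (12 mm thick in x, 70 wide in y, 30 high) along the top of the loose instrument-rest plate, in the sheet's mid-plane, 115 mm above its lower edge. Axes: x out of the plate's back, y along its width, z up. The plate starts upright in the rack, lower edge 5 mm above the worktop; it weighs 0.15 to 0.26 kg.
- plate: The same plate: aluminium sheet 5 mm thick (x), 100 wide (y), 130 high (z). Origin at the middle of its lower edge, in the mid-plane; axes as for the grip. On its front (-x) a blue notched ledge sticks out to x = -34 mm between z = 66 and 79 mm. Its back is flat, but for the grip strip (z = 100 to 130 mm), which stands out 3.5 mm.
- keyhole_left (a point): Centre of the bore of the plate's keyhole at y = +30 mm, z = 38 mm in the plate's frame, in the mid-plane; its twin is at y = -30 mm. Bore: octagon 16.5 mm across. From it a slot 8.5 mm wide runs straight up to its end 20.5 mm above the bore's centre.
- middle_hole (a point): Centre of the plate's middle hole, 13 mm across, at y = 0, z = 56 mm in the plate's frame: it takes the plunger when the plate is home.
- rack: Fixed wooden rack block, 70 (x) x 130 (y) x 47 mm high; origin at the centre of its underside. The plate stands loosely in its slot (7 mm wide in x, 108 long in y, 42 deep), facing as the rack does; lift it straight up.
- stand: Fixed white upright stand, 180 mm wide (y), 108 high (the bar may stand up to 21 mm higher); its front looks to -x, z is up. Origin on the worktop, straight below the middle of the front face of its dark steel bar, so that this face is at x = 0. The grey foot, 10 mm high, spans x = -45 to 85 mm. The bar's height is not given by this pose.
- bar_nominal (a point): Fixed point of the stand at x = 0, y = 0, 100 mm above the worktop. The two screws (y = -30 and +30 mm) and the plunger (y = 0) are on the bar's front face, all at one height, which is NOT measured: up to 18 mm above or below this point, different every time; it does not shift under load. The bar's front face reaches from 30 mm below to 11 mm above the screws' height.
- screws_nominal (a point): Fixed point of the stand, 10 mm in front of bar_nominal. Screws point to -x: neck 5 mm diameter, brass head 13 mm diameter from x = -7.5 to -12.5 mm in the stand's frame: 7.5 mm between bar and head for the 5 mm plate. Home, the necks bear on the slots' upper ends, 56.5 mm below the grip's centre, and the plate's mid-plane is at x = -2.5 to -5 mm.
- plunger (a joint): Red spring plunger, 8 mm diameter, round tip, in the bar: travel in m into the bar. 0 = fully out (tip 6 mm in front of the bar), 0.0035 to 0.006 while the plate covers it; 1.2 N at 0, 0.4 N more per mm. It snaps back to 0 when the plate is home and its middle hole comes over it. Its friction holds the plate up: the slide down needs a push of a few N.
- dental_model: Bystander: yellow-topped stone dental model, 56x66x49 mm; origin at its underside.
- eraser_box: Bystander: small white box with a clear lid, 36x50x16 mm; origin at its underside.
- powder_jar: Bystander: white jar with a dark blue cap, 50 mm diameter, 58 high; origin at its underside.
- carver: Bystander: steel carving instrument, 20x172x9 mm, lying; origin at its underside.
- plaster_model: Bystander: white plaster dental model, 56x65x50 mm; origin at its underside.

How it is judged:
By the outcome, as a careful person would: the job done as asked, in the order asked, and still so for the second after the job is handed in, with the robot touching nothing.
It also fails if it takes over 54 s, if anything falls off the work surface, if the arm or the gripper's body presses on something with over 40 N, if the wrist force passes 120 N, or if a joint passes its speed limit or range.

## Working session

There is one attempt and no reset: what is moved stays moved. The work goes in short steps, Python scripts to look and compute and a tool call to move; the robot and the scene stay as the last step left them, time stands still between calls to the robot, and variables do not carry over. Pictures are saved under pics/ and viewed, at most 10 in all, crops included, and the job is handed in when it is done.

Besides the shell and the picture viewer there is one more tool, called after ">>>" as name([rows], argument=value, ...), one row to a line, values as JSON. send_rows: Moves the arm, as the interface text tells. Its arguments: {"type":"object","properties":{"commands":{"type":"array"},"jaw":{"type":"number"}},"required":["commands"]}

```bash
mkdir -p pics
cat > h.py <<'E'
import numpy as np, cv2
from bench import status, imaging, ctrl, models
def pts(p,mask=None):
    d=p["depth"]; v,u=np.nonzero((d>0)&(mask if mask is not None else True))
    z=d[v,u]; K=p["mtx"]
    c=np.stack([(u-K[0,2])/K[0,0]*z,(v-K[1,2])/K[1,1]*z,z],1)
    return c@p["pose"][:3,:3].T+p["pose"][:3,3], u, v
E
python3 - <<'E'
from h import *
o=status.get_obs(); print({k:np.round(v,3) for k,v in o.items()})
ims=[]
for n in ("scene","side"):
    p=imaging.camera(n); ims.append(p["image"]); print(n,np.round(p["pose"],3).tolist())
    for t in ("plate","plate_grip","rack","stand","plunger","dental_model","powder_jar","eraser_box","carver","plaster_model"):
        r=models.regions_of(p,t)
        if r:
            P,_,_=pts(p,r[0]["region"]); print(t,round(r[0]["confidence"],2),np.round(r[0]["centre"]),len(P),np.round(np.percentile(P,[2,50,98],axis=0),3).tolist() if len(P) else '')
    np.savez("%s.npz"%n,**{k:p[k] for k in("image","depth","mtx","pose")})
    cv2.imwrite("pics/%s0.png"%n,p["image"])
E
```

```text
{'time_s': np.float64(0.0), 'q': array([ 1.079,  0.182,  1.608, -0.   ,  1.354, -0.206]), 'dq': array([ 0.001,  0.001,  0.001,  0.002, -0.001, -0.001]), 'joint_efforts': array([-1.0000e-03, -4.4489e+01, -3.5133e+01, -0.0000e+00,  9.0000e-03,
       -0.0000e+00]), 'eef_pos': array([0.162, 0.551, 0.404]), 'eef_rot': array([-0.   ,  0.142,  0.99 , -0.001]), 'wrist_force': array([-0.499, -0.133, -0.228]), 'torque': array([ 0.015,  0.005, -0.011]), 'grasp_force': np.float64(0.0), 'opening': np.float64(1.0)}
scene [[0.782, -0.474, 0.405, 0.074], [-0.623, -0.584, 0.52, -0.556], [-0.01, -0.659, -0.752, 0.913], [0.0, 0.0, 0.0, 1.0]]
plate 0.6 [284. 236.] 786 [[0.446, -0.208, 0.046], [0.473, -0.161, 0.088], [0.486, -0.109, 0.137]]
plate_grip 0.8 [287. 235.] 790 [[0.446, -0.208, 0.002], [0.473, -0.16, 0.087], [0.501, -0.102, 0.136]]
rack 0.64 [284. 258.] 759 [[0.443, -0.224, 0.004], [0.456, -0.188, 0.042], [0.516, -0.104, 0.051]]
stand 0.7 [251. 160.] 1802 [[0.565, 0.086, 0.0], [0.612, 0.151, 0.018], [0.691, 0.259, 0.126]]
dental_model 0.82 [190. 143.] 292 [[0.48, 0.357, 0.001], [0.502, 0.372, 
[... 677 characters left out ...]
278. 233.] 573 [[0.449, -0.208, 0.048], [0.473, -0.163, 0.093], [0.485, -0.109, 0.137]]
rack 0.64 [278. 248.] 712 [[0.441, -0.224, 0.003], [0.456, -0.191, 0.038], [0.512, -0.102, 0.051]]
stand 0.93 [258. 177.] 1305 [[0.566, 0.087, 0.005], [0.614, 0.147, 0.026], [0.679, 0.254, 0.127]]
dental_model 0.78 [200. 155.] 238 [[0.478, 0.356, -0.001], [0.499, 0.371, 0.033], [0.532, 0.466, 0.052]]
powder_jar 0.94 [339. 296.] 429 [[0.48, -0.441, 0.005], [0.495, -0.424, 0.052], [0.525, -0.397, 0.06]]
eraser_box 0.52 [224. 218.] 132 [[0.379, 0.026, 0.003], [0.398, 0.046, 0.016], [0.42, 0.077, 0.021]]
plaster_model 0.4 [310. 209.] 128 [[0.605, -0.164, 0.004], [0.656, -0.098, 0.047], [0.687, -0.037, 0.104]]
```

Run:
```python
import cv2,numpy as np
im=cv2.imread("pics/scene0.png")
cv2.imwrite("pics/a.png",cv2.resize(im[100:300,170:410],None,fx=3.3,fy=3,interpolation=cv2.INTER_CUBIC)[:600,:800])
from numpy import load
d=np.load("scene.npz"); 
import sys; sys.argv=['']
D=d["depth"];v,u=np.nonzero(D>0);z=D[v,u];K=d["mtx"]
P=np.stack([(u-K[0,2])/K[0,0]*z,(v-K[1,2])/K[1,1]*z,z],1)@d["pose"][:3,:3].T+d["pose"][:3,3]
# top of grip
m=(P[:,2]>.1)&(abs(P[:,0]-.47)<.08)&(abs(P[:,1]+.16)<.1)
t=m&(P[:,2]>.128); Q=P[t]; print("grip top",len(Q),Q.mean(0),cv2.minAreaRect((Q[:,:2]*1000).astype(np.float32)))
s=(P[:,0]>.54)&(P[:,0]<.72)&(P[:,1]>.05)&(P[:,1]<.3)
for a,b in((.003,.016),(.02,.06),(.06,.09),(.09,.105),(.105,.14)):
    Q=P[s&(P[:,2]>a)&(P[:,2]<b)]; print(a,b,len(Q),cv2.minAreaRect((Q[:,:2]*1000).astype(np.float32)) if len(Q) else '')
r=(abs(P[:,0]-.47)<.08)&(abs(P[:,1]+.16)<.1)&(P[:,2]>.04)&(P[:,2]<.052)
print("rack",cv2.minAreaRect((P[r][:,:2]*1000).astype(np.float32)))
```

```text
grip top 165 [ 0.47720472 -0.16025378  0.13397307] ((477.7442932128906, -157.84732055664062), (13.490753173828125, 99.61852264404297), 6.241355895996094)
0.003 0.016 909 ((629.6969604492188, 175.69613647460938), (179.0286102294922, 247.32994079589844), 0.1246112808585167)
0.02 0.06 346 ((645.721435546875, 174.511962890625), (56.11103057861328, 169.89915466308594), 0.4869873523712158)
0.06 0.09 142 ((641.1051635742188, 174.32315063476562), (65.6847915649414, 168.14810180664062), 0.26105523109436035)
0.09 0.105 105 ((609.5884399414062, 167.3296356201172), (23.38407325744629, 159.77854919433594), 8.2071533203125)
0.105 0.14 293 ((609.8551635742188, 172.5247802734375), (33.75570297241211, 166.578125), 5.15933084487915)
rack ((481.39300537109375, -158.54776000976562), (66.25040435791016, 129.35205078125), 7.018054962158203)
```

View pics/a.png

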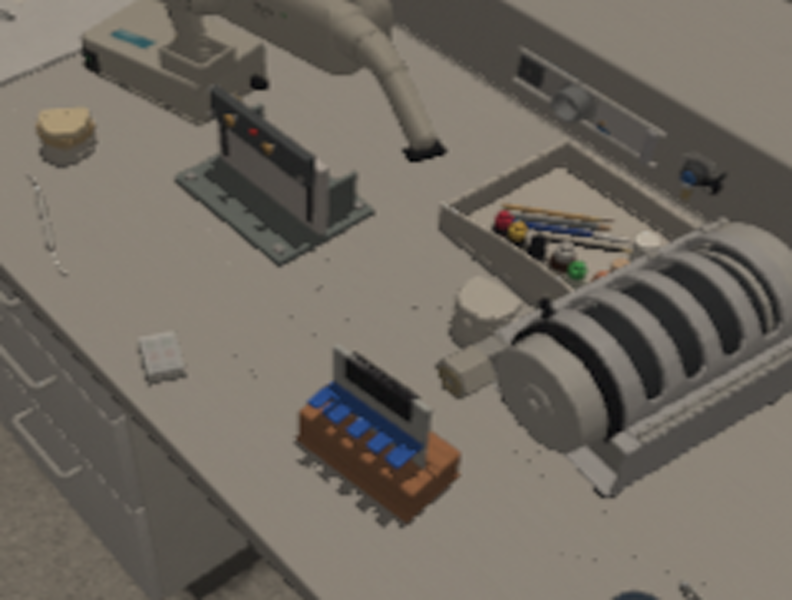

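The crop shows the stand's bar with its two screws at about (230,120) and (268,150) and the red plunger at (252,132). The plate is in the rack at about (380,390) with its ledge toward the robot. The hose nozzle at (425,150) is something to avoid. I'll go to a viewpoint in front of the stand first.

```bash
cat >> h.py <<'E'
from scipy.spatial.transform import Rotation as R
def cur():
    o=status.get_obs(); q=np.array(o["eef_rot"]); return np.array(o["eef_pos"]),R.from_quat(q[[1,2,3,0]]),o
def down(yaw,tilt=0): # tool y at world yaw, z down
    y=np.array([np.cos(yaw),np.sin(yaw),0]);z=np.array([0,0,-1.]);return R.from_matrix(np.stack([np.cross(y,z),y,z],1))
def plan(p1,yaw,n=None,dec=2):
    p0,r0,o=cur(); r1=down(yaw); rv=(r0.inv()*r1).as_rotvec(); d=np.array(p1)-p0
    n=n or int(np.ceil(max(np.linalg.norm(d)/.029,np.linalg.norm(rv)/.098,1)))
    # simulate rounded rows
    p,r=p0.copy(),r0; rows=[]
    for i in range(n):
        s=r.inv().apply((np.array(p1)-p)/(n-i))/.03; w=(r.inv()*r1).as_rotvec()/(n-i)/.1
        row=np.round(np.r_[s,w],dec); rows.append((row+0.).tolist())
        p=p+r.apply(row[:3]*.03); r=r*R.from_rotvec(row[3:]*.1)
    for i in range(0,n,8): print(str(rows[i:i+8]).replace(" ",""))
    return rows
E
python3 - <<'E'
from h import *
p=imaging.camera("wrist"); p0,r0,_=cur()
print(np.round(r0.inv().as_matrix()@p["pose"][:3,:3],3), r0.inv().apply(p["pose"][:3,3]-p0),p["mtx"])
plan([.50,.16,.36],.108)
E
```

```text
[[-0.    -0.963 -0.27 ]
 [ 1.     0.    -0.001]
 [ 0.001 -0.27   0.963]] [0.06891608 0.00063769 0.03083933] [[327.84646474   0.         255.21960065]
 [  0.         327.84646474 198.40030305]
 [  0.           0.           1.        ]]
[[-0.8,-0.52,0.08,0.0,0.0,0.65],[-0.84,-0.47,0.08,0.0,0.0,0.65],[-0.87,-0.41,0.08,0.0,0.0,0.65],[-0.89,-0.35,0.08,0.0,0.0,0.65],[-0.91,-0.3,0.08,0.0,0.0,0.65],[-0.93,-0.23,0.08,0.0,0.0,0.66],[-0.94,-0.17,0.08,0.0,0.0,0.65],[-0.95,-0.11,0.08,0.0,0.0,0.66]]
[[-0.96,-0.05,0.08,0.0,0.0,0.65],[-0.96,0.01,0.09,0.0,0.0,0.66],[-0.95,0.08,0.08,0.0,0.0,0.65],[-0.95,0.14,0.09,0.0,0.0,0.66],[-0.94,0.2,0.08,0.0,0.0,0.65],[-0.92,0.26,0.09,0.0,0.0,0.66],[-0.9,0.32,0.08,0.0,0.0,0.65],[-0.88,0.38,0.09,0.0,0.0,0.66]]
[[-0.85,0.43,0.08,0.0,0.0,0.65],[-0.83,0.49,0.09,0.0,0.0,0.66]]
```

>>> send_rows([
  [[-0.8,-0.52,0.08,0,0,0.65],[-0.84,-0.47,0.08,0,0,0.65],[-0.87,-0.41,0.08,0,0,0.65],[-0.89,-0.35,0.08,0,0,0.65],[-0.91,-0.3,0.08,0,0,0.65],[-0.93,-0.23,0.08,0,0,0.66],[-0.94,-0.17,0.08,0,0,0.65],[-0.95,-0.11,0.08,0,0,0.66]],
])

```text
time_s: 1.82
eef_pos: [0.3131, 0.3766, 0.3856]
eef_rot: [0.0, 0.394, 0.919, 0.0]
wrist_force: [0.5, -0.0, 0.5]
opening: 0.998
grasp_force: 0.0
```

>>> send_rows([
  [[-0.96,-0.05,0.08,0,0,0.65],[-0.96,0.01,0.09,0,0,0.66],[-0.95,0.08,0.08,0,0,0.65],[-0.95,0.14,0.09,0,0,0.66],[-0.94,0.2,0.08,0,0,0.65],[-0.92,0.26,0.09,0,0,0.66],[-0.9,0.32,0.08,0,0,0.65],[-0.88,0.38,0.09,0,0,0.66]],
])

```text
time_s: 2.48
eef_pos: [0.4634, 0.2024, 0.3652]
eef_rot: [0.0, 0.619, 0.785, 0.0]
wrist_force: [0.9, 1.1, -0.5]
opening: 1.002
grasp_force: 0.0
```

>>> send_rows([
  [[-0.85,0.43,0.08,0,0,0.65],[-0.83,0.49,0.09,0,0,0.66],[0,0,0,0,0,0],[0,0,0,0,0,0]],
])

```text
time_s: 2.82
eef_pos: [0.5007, 0.1588, 0.3597]
eef_rot: [-0.0, 0.669, 0.743, -0.0]
wrist_force: [-0.4, 0.4, -0.1]
opening: 0.999
grasp_force: 0.0
```

Run:
```python
from h import *
p0,r0,o=cur(); print(p0,r0.as_matrix()[:,1],o["time_s"])
p=imaging.camera("wrist"); cv2.imwrite("pics/w1.png",p["image"]); np.savez("w1.npz",**{k:p[k] for k in("image","depth","mtx","pose")})
P,u,v=pts(p)
s=(P[:,0]>.5)&(P[:,0]<.75)&(P[:,1]>.05)&(P[:,1]<.3)
for a,b in((.003,.016),(.02,.06),(.06,.09),(.105,.14)):
    Q=P[s&(P[:,2]>a)&(P[:,2]<b)]; print(a,b,len(Q),cv2.minAreaRect((Q[:,:2]*1000).astype(np.float32)))
for t in ("stand","plunger","screws_nominal"):
    for r in models.recognise(p,t)[:2]: print(t,r)
```

```text
[0.50065224 0.15880738 0.3597484 ] [ 9.94414925e-01  1.05539765e-01 -5.61115091e-04] 2.8167
0.003 0.016 11090 ((627.9114990234375, 175.623046875), (130.4463348388672, 179.79263305664062), 0.7033126354217529)
0.02 0.06 3327 ((644.31103515625, 180.82118225097656), (57.28357696533203, 160.78675842285156), 2.222642421722412)
0.06 0.09 895 ((641.006591796875, 179.1441192626953), (67.90721893310547, 163.00054931640625), 0.7963092923164368)
0.105 0.14 7415 ((613.1183471679688, 183.32518005371094), (37.30033874511719, 153.5632781982422), 0.854503870010376)
stand {'centre': [387.8, 166.7], 'confidence': 0.65}
screws_nominal {'centre': [388.6, 166.9], 'confidence': 0.63}
```

View pics/w1.png

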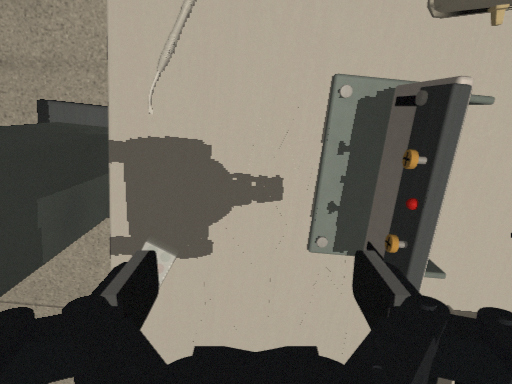

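The wrist view shows the brass heads at (411,159) and (391,244), with the red plunger at (412,204).

Run:
```python
import numpy as np,cv2
p=dict(np.load("w1.npz")); D=p["depth"];K=p["mtx"]
hsv=cv2.cvtColor(p["image"],cv2.COLOR_BGR2HSV)
br=((hsv[...,0]>8)&(hsv[...,0]<35)&(hsv[...,1]>120)&(hsv[...,2]>60)); br[:,:370]=0; br[:120]=0
red=(((hsv[...,0]<6)|(hsv[...,0]>172))&(hsv[...,1]>140)&(hsv[...,2]>60)); red[:,:370]=0
def P(m):
    v,u=np.nonzero(m&(D>0)); z=D[v,u]
    return np.stack([(u-K[0,2])/K[0,0]*z,(v-K[1,2])/K[1,1]*z,z],1)@p["pose"][:3,:3].T+p["pose"][:3,3]
n,l,st,c=cv2.connectedComponentsWithStats(br.astype(np.uint8))
for i in range(1,n):
    if st[i,4]>20:
        Q=P(l==i); print("brass",c[i],len(Q),np.round(np.percentile(Q,[5,50,95],axis=0)*1000,1).tolist())
Q=P(red); print("red",len(Q),np.round(np.percentile(Q,[5,50,95],axis=0)*1000,1).tolist())
A=P(D>0)
a=A[(A[:,0]>.595)&(A[:,0]<.64)&(A[:,1]>.08)&(A[:,1]<.27)&(A[:,2]>.06)]
print("top z",np.percentile(a[:,2],[50,80,90,95,99]))
# bar front face: min x per (y) at z band
for y in np.arange(.1,.26,.02):
    b=a[(abs(a[:,1]-y)<.004)]; t=b[b[:,2]>np.percentile(b[:,2],90)-.004]; print(round(y,2),len(b),np.percentile(t,[5,95],axis=0)[:,0].round(4),np.percentile(b[:,2],95).round(4))
f=A[(A[:,2]>.003)&(A[:,2]<.016)&(A[:,0]>.54)&(A[:,0]<.61)]
```

```text
brass [411.09606987 158.73799127] 226 [[594.9, 199.9, 110.2], [596.0, 206.0, 118.4], [599.6, 210.9, 121.0]]
brass [392.68681319 243.26373626] 181 [[595.7, 140.1, 111.5], [597.1, 147.0, 118.6], [600.3, 151.2, 121.1]]
red 123 [[602.5, 172.1, 112.8], [604.8, 175.7, 116.5], [607.6, 178.9, 118.4]]
top z [0.11894769 0.12503421 0.12547206 0.12578581 0.1263263 ]Traceback (most recent call last):
  File "<stdin>", line 19, in <module>
    return _quantile_unchecked(
        a, q, axis, out, overwrite_input, method, keepdims, weights)
    return _ureduce(a,
                    func=_quantile_ureduce_func,
    ...<5 lines>...
                    overwrite_input=overwrite_input,
                    method=method)
    r = func(a, **kwargs)
    result = _quantile(arr,
                       quantiles=q,
    ...<2 lines>...
                       out=out,
                       weights=wgt)
    slices_having_nans = np.isnan(arr[-1, ...])
                                  ~~~^^^^^^^^^
IndexError: index -1 is out of bounds for axis 0 with size 0
```

Run:
```python
from h import *
for n in ("scene","side"):
    P,u,v=pts(dict(np.load(n+".npz")))
    for nm,c in (("rack",(.478,-.158)),("stand",(.6,.176))):
        d=np.hypot(P[:,0]-c[0],P[:,1]-c[1]); m=(d<.25)&(P[:,2]>.14)
        print(n,nm,m.sum(),d[m].min().round(3) if m.any() else '', P[m][np.argsort(d[m])[:300:60]].round(3).tolist())
plan([.477,-.158,.36],.115)
```

```text
scene rack 1568 0.109 [[0.578, -0.202, 0.141], [0.572, -0.239, 0.158], [0.604, -0.198, 0.145], [0.574, -0.256, 0.152], [0.615, -0.196, 0.156]]
scene stand 523 0.149 [[0.658, 0.313, 0.185], [0.652, 0.324, 0.165], [0.648, 0.332, 0.198], [0.667, 0.335, 0.204], [0.671, 0.345, 0.209]]
side rack 1036 0.106 [[0.572, -0.207, 0.14], [0.597, -0.208, 0.154], [0.577, -0.254, 0.158], [0.585, -0.254, 0.154], [0.587, -0.26, 0.154]]
side stand 390 0.146 [[0.65, 0.314, 0.187], [0.667, 0.319, 0.187], [0.686, 0.32, 0.182], [0.64, 0.354, 0.197], [0.639, 0.369, 0.191]]
[[-0.87,-0.16,0.0,0.0,0.0,0.0],[-0.87,-0.16,0.0,0.0,0.0,0.0],[-0.87,-0.16,0.0,0.0,0.0,-0.01],[-0.87,-0.16,0.0,0.0,0.0,0.0],[-0.87,-0.16,0.0,0.0,0.0,-0.01],[-0.88,-0.16,0.0,0.0,0.0,0.0],[-0.87,-0.16,0.0,0.0,0.0,-0.01],[-0.88,-0.16,0.0,0.0,0.0,0.0]]
[[-0.87,-0.16,0.0,0.0,0.0,-0.01],[-0.88,-0.16,0.0,0.0,0.0,0.0],[-0.87,-0.16,0.0,0.0,0.0,-0.01],[-0.88,-0.17,0.0,0.0,0.0,0.0]]
```

>>> send_rows([
  [[-0.87,-0.16,0,0,0,0],[-0.87,-0.16,0,0,0,0],[-0.87,-0.16,0,0,0,-0.01],[-0.87,-0.16,0,0,0,0],[-0.87,-0.16,0,0,0,-0.01],[-0.88,-0.16,0,0,0,0],[-0.87,-0.16,0,0,0,-0.01],[-0.88,-0.16,0,0,0,0]],
])

```text
time_s: 3.68
eef_pos: [0.4842, -0.0524, 0.3603]
eef_rot: [0.0, 0.666, 0.746, 0.0]
wrist_force: [0.3, -0.0, 0.2]
opening: 0.997
grasp_force: 0.0
```

>>> send_rows([
  [[-0.87,-0.16,0,0,0,-0.01],[-0.88,-0.16,0,0,0,0],[-0.87,-0.16,0,0,0,-0.01],[-0.88,-0.17,0,0,0,0],[0,0,0,0,0,0],[0,0,0,0,0,0]],
])

```text
time_s: 4.18
eef_pos: [0.4769, -0.1591, 0.3602]
eef_rot: [0.0, 0.666, 0.746, 0.0]
wrist_force: [0.2, -0.3, -0.1]
opening: 1.0
grasp_force: 0.0
```

Run:
```python
from h import *
p0,r0,o=cur(); print(p0,r0.as_matrix()[:,1],o["time_s"])
p=imaging.camera("wrist"); cv2.imwrite("pics/w2.png",p["image"]); np.savez("w2.npz",**{k:p[k] for k in("image","depth","mtx","pose")})
P,u,v=pts(p)
s=(abs(P[:,0]-.477)<.03)&(abs(P[:,1]+.158)<.08)
z=P[s][:,2]; t=s&(P[:,2]>.129)&(P[:,2]<.142)
Q=P[t]; print(len(Q),np.percentile(Q[:,2],[5,50,95]),cv2.minAreaRect((Q[:,:2]*1000).astype(np.float32)))
for y in np.arange(-.21,-.1,.01):
    q=Q[abs(Q[:,1]-y)<.003]; print(round(y,2),len(q),(np.percentile(q[:,0],[2,98])*1000).round(1) if len(q) else '')
r=(abs(P[:,0]-.478)<.07)&(abs(P[:,1]+.158)<.1)&(P[:,2]>.04)&(P[:,2]<.052); print("rack",cv2.minAreaRect((P[r][:,:2]*1000).astype(np.float32)))
```

```text
[ 0.47689422 -0.15907571  0.36016478] [9.93717282e-01 1.11919086e-01 2.84994201e-04] 4.1833
2390 [0.13368394 0.13493318 0.13594625] ((476.78338623046875, -158.18222045898438), (11.871772766113281, 100.16726684570312), 6.7629475593566895)
-0.21 9 [480.5 484.5]
-0.2 63 [478.8 483.9]
-0.19 143 [474.6 485.7]
-0.18 154 [473.5 485.1]
-0.17 170 [472.4 484.1]
-0.16 172 [471.4 482.9]
-0.15 174 [470.4 481.7]
-0.14 186 [468.7 480.5]
-0.13 199 [467.7 479.3]
-0.12 82 [470.1 476.3]
-0.11 72 [469.1 473.5]
rack ((479.90966796875, -157.6953125), (63.881072998046875, 128.665283203125), 6.439239978790283)
```

View pics/w2.png

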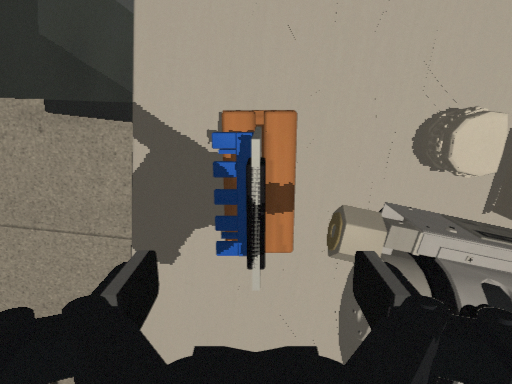

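The wrist view shows the plate's top edge running from (255,140) to (255,290), centred between the fingers. The ledge is on the left and the lathe is off to the right.

>>> send_rows([
  [[0.04,0,0.6,0,0,0],[0,0,0.7,0,0,-0.02],[0,0,0.7,0,0,0],[0,0,0.5,0,0,0],[0,0,0.27,0,0,0],[0,0,0,0,0,0],[0,0,0,0,0,0]],
])

```text
time_s: 4.82
eef_pos: [0.4771, -0.1568, 0.2771]
eef_rot: [-0.0, 0.665, 0.747, 0.0]
wrist_force: [0.4, 0.7, 0.7]
opening: 0.999
grasp_force: 0.0
```

>>> send_rows([
  [[0,0,0,0,0,0],[0,0,0,0,0,0],[0,0,0,0,0,0],[0,0,0,0,0,0],[0,0,0,0,0,0],[0,0,0,0,0,0],[0,0,0,0,0,0],[0,0,0,0,0,0]],
], jaw=0)

```text
time_s: 5.48
eef_pos: [0.4775, -0.1579, 0.2774]
eef_rot: [0.001, 0.665, 0.746, 0.001]
wrist_force: [5.8, 1.2, 0.7]
opening: 0.13
grasp_force: 59.2
```

>>> send_rows([
  [[0,0,-0.2,0,0,0],[0,0,-0.4,0,0,0],[0,0,-0.5,0,0,0],[0,0,-0.5,0,0,0],[0,0,-0.6,0,0,0],[0,0,-0.5,0,0,0],[0,0,0,0,0,0],[0,0,0,0,0,0]],
])

```text
time_s: 6.15
eef_pos: [0.4767, -0.1578, 0.3579]
eef_rot: [0.0, 0.665, 0.747, -0.0]
wrist_force: [-0.8, 0.0, -1.7]
opening: 0.126
grasp_force: 59.2
```

Run:
```python
from h import *
p0,r0,o=cur(); print(p0,r0.as_euler('xyz'),o["wrist_force"],o["opening"],o["grasp_force"])
p=imaging.camera("side"); im=p["image"]; np.savez("s2.npz",**{k:p[k] for k in("image","depth","mtx","pose")})
cv2.imwrite("pics/s2.png",cv2.resize(im[120:280,180:380],None,fx=3.5,fy=3.5,interpolation=cv2.INTER_CUBIC))
P,u,v=pts(p); m=(abs(P[:,0]-.477)<.04)&(abs(P[:,1]+.158)<.07)&(P[:,2]>.07)&(P[:,2]<.2); print(np.percentile(P[m],[1,50,99],axis=0))
plan([.535,.176,.352],.014)
```

```text
[ 0.47668934 -0.15778294  0.3578867 ] [3.14158685e+00 5.60259889e-04 1.68580632e+00] [-0.79691364  0.00626326 -1.66924549] 0.12586683676713964 59.1807621717453
[[ 0.44123446 -0.20989218  0.08761088]
 [ 0.47262723 -0.16733289  0.16305897]
 [ 0.48440699 -0.10886099  0.19848993]]
[[0.9,0.27,0.01,0.0,0.0,0.08],[0.9,0.26,0.01,0.0,0.0,0.08],[0.91,0.25,0.01,0.0,0.0,0.08],[0.91,0.25,0.02,0.0,0.0,0.09],[0.91,0.24,0.01,0.0,0.0,0.08],[0.91,0.23,0.02,0.0,0.0,0.09],[0.91,0.22,0.01,0.0,0.0,0.08],[0.92,0.22,0.02,0.0,0.0,0.09]]
[[0.92,0.21,0.01,0.0,0.0,0.08],[0.92,0.2,0.02,-0.01,0.0,0.09],[0.92,0.19,0.01,0.0,0.0,0.08],[0.92,0.18,0.02,-0.01,-0.01,0.09]]
```

View pics/s2.png

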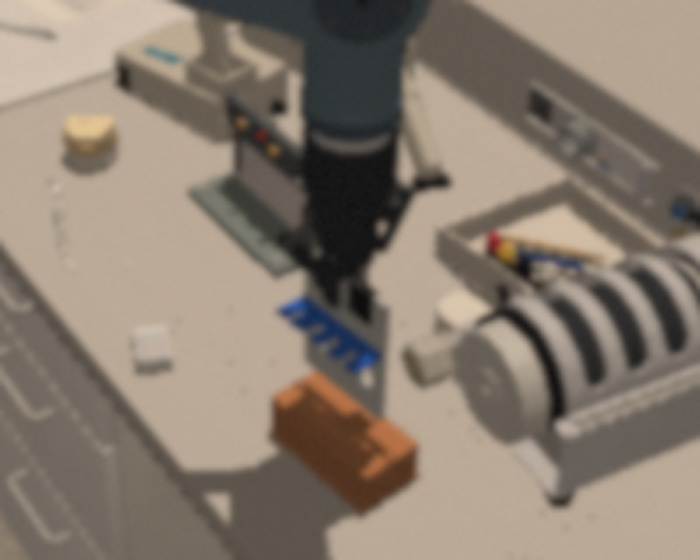

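The plate is out of the rack at (345,340) and hangs upright in the gripper. I'll carry it to just in front of the stand.

>>> send_rows([
  [[0.9,0.27,0.01,0,0,0.08],[0.9,0.26,0.01,0,0,0.08],[0.91,0.25,0.01,0,0,0.08],[0.91,0.25,0.02,0,0,0.09],[0.91,0.24,0.01,0,0,0.08],[0.91,0.23,0.02,0,0,0.09],[0.91,0.22,0.01,0,0,0.08],[0.92,0.22,0.02,0,0,0.09]],
])

```text
time_s: 6.87
eef_pos: [0.5154, 0.066, 0.3526]
eef_rot: [-0.001, 0.69, 0.724, -0.001]
wrist_force: [0.5, -0.1, -2.1]
opening: 0.129
grasp_force: 59.1
```

>>> send_rows([
  [[0.92,0.21,0.01,0,0,0.08],[0.92,0.2,0.02,0,0,0.09],[0.92,0.19,0.01,0,0,0.08],[0.92,0.18,0.02,0,0,0.09],[0,0,0,0,0,0],[0,0,0,0,0,0],[0,0,0,0,0,0],[0,0,0,0,0,0]],
])

```text
time_s: 7.53
eef_pos: [0.5352, 0.1749, 0.3518]
eef_rot: [-0.0, 0.702, 0.712, -0.001]
wrist_force: [0.4, -0.1, -1.9]
opening: 0.132
grasp_force: 59.1
```

Run:
```python
from h import *
p0,r0,o=cur(); print(p0,r0.as_matrix()[:,1],o["wrist_force"],o["time_s"])
ims=[]
for n in("scene","side","wrist"):
    p=imaging.camera(n); im=p["image"]; np.savez(n+"3.npz",**{k:p[k] for k in("image","depth","mtx","pose")})
    P,u,v=pts(p)
    m=(P[:,0]>.48)&(P[:,0]<.56)&(abs(P[:,1]-.176)<.056)&(P[:,2]>.06)&(P[:,2]<.24)
    s=m&(P[:,0]>.53-.004); print(n,m.sum(),np.percentile(P[m],[1,50,99],axis=0).round(4).tolist() if m.any() else '')
    if n!="wrist": ims.append(cv2.resize(im[100:250,190:330],None,fx=2.8,fy=4,interpolation=cv2.INTER_CUBIC) if 0 else cv2.resize(im[90:240,180:310],(400,460),interpolation=cv2.INTER_CUBIC))
cv2.imwrite("pics/c3.png",np.hstack(ims))
```

```text
[0.53522056 0.17487896 0.35178364] [ 0.99991029  0.01326593 -0.00185201] [ 0.40420119 -0.08204429 -1.85370279] 7.5333
scene 758 [[0.502, 0.123, 0.0813], [0.5327, 0.1637, 0.16], [0.554, 0.2239, 0.2375]]
side 601 [[0.5001, 0.1229, 0.0833], [0.5324, 0.1648, 0.1609], [0.5539, 0.2238, 0.238]]
wrist 19391 [[0.4945, 0.1512, 0.1534], [0.5269, 0.1866, 0.2102], [0.5578, 0.2243, 0.2393]]
```

View pics/c3.png

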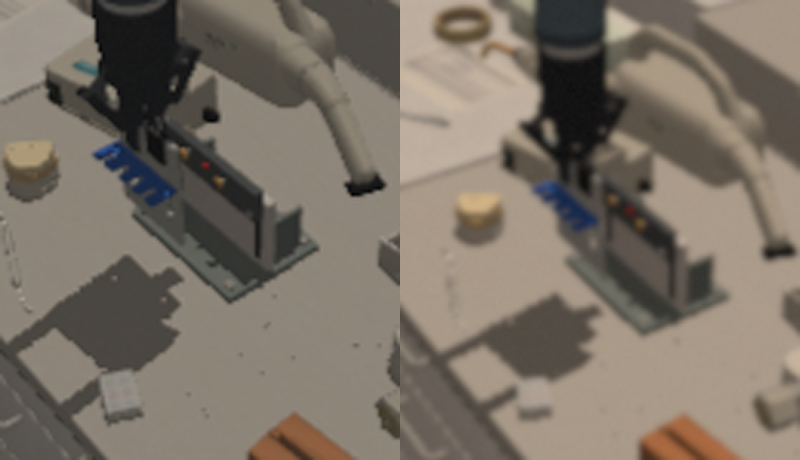

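Both crops show the plate held in front of the stand at (150,180), about 55 mm short of the screws. Next I'll measure the plate and screws in the same cameras.

Run:
```python
from h import *
for n in("wrist3","scene3","side3","scene","side","w1"):
    p=dict(np.load(n+".npz")); P=pts(p)
    hsv=cv2.cvtColor(p["image"],cv2.COLOR_BGR2HSV)
    A=np.full(p["depth"].shape+(3,),np.nan); A[P[2],P[1]]=P[0]
    reg=(A[...,0]>.58)&(A[...,0]<.62)&(A[...,1]>.1)&(A[...,1]<.25)&(A[...,2]>.08)
    br=reg&(hsv[...,0]>8)&(hsv[...,0]<35)&(hsv[...,1]>100)
    red=reg&((hsv[...,0]<6)|(hsv[...,0]>172))&(hsv[...,1]>120)
    for nm,m in(("L",br&(A[...,1]>.176)),("R",br&(A[...,1]<.176)),("plg",red)):
        if m.sum()>3: print(n,nm,m.sum(),(np.percentile(A[m],[4,50,96],axis=0)*1000).round(1).tolist())
    if n in("wrist3","scene3","side3"):
        t=(abs(A[...,0]-.535)<.03)&(A[...,2]>.203)&(A[...,2]<.216)&(A[...,1]>.12)&(A[...,1]<.23)
        Q=A[t]; print(n,"top",len(Q),np.percentile(Q,[1,50,99],axis=0).round(4).tolist())
        for y in (.135,.15,.165,.18,.195,.21,.22):
            q=Q[abs(Q[:,1]-y)<.004]
            if len(q)>3: print(round(y,3),len(q),np.percentile(q[:,0],[5,95]).round(4),np.percentile(q[:,2],[50,95]).round(4))
```

```text
wrist3 L 219 [[594.9, 200.2, 110.0], [596.5, 206.1, 118.7], [599.8, 210.9, 121.1]]
wrist3 R 189 [[595.7, 140.3, 111.5], [597.4, 147.2, 118.3], [600.5, 151.3, 121.1]]
wrist3 plg 122 [[602.4, 171.6, 100.4], [605.2, 176.1, 116.9], [608.2, 178.9, 118.4]]
wrist3 top 6096 [[0.5191, 0.1492, 0.2037], [0.5349, 0.186, 0.21], [0.5511, 0.224, 0.2158]]
0.15 351 [0.5299 0.5409] [0.21   0.2108]
0.165 561 [0.5297 0.5407] [0.2101 0.2153]
0.18 870 [0.5181 0.5519] [0.2099 0.2156]
0.195 643 [0.5295 0.5402] [0.21  0.211]
0.21 561 [0.5296 0.5399] [0.2098 0.2109]
0.22 320 [0.5323 0.5368] [0.21   0.2111]
scene3 L 9 [[595.8, 198.6, 112.2], [598.2, 203.3, 117.5], [600.8, 210.8, 122.2]]
scene3 R 7 [[596.7, 139.3, 114.4], [597.0, 144.4, 119.1], [599.2, 148.2, 122.2]]
scene3 plg 5 [[604.3, 173.5, 108.0], [606.9, 175.1, 113.9], [609.2, 185.5, 117.7]]
scene3 top 91 [[0.5171, 0.1242, 0.2033], [0.5347, 0.1639, 0.2094], [0.5535, 0.2227, 0.2148]]
0.135 8 [0.5333 0.5398] [0.2082 0.2105]
0.15 7 [0.5304 0.5405] [0.2079 0.2093]
0.165 29 [0.5187 0.547 ] [0.2098 0.2145]
0.18 6 [0.5167 0.5426] [0.2103 0.2129]
0.22 4 [0.5333 
[... 539 characters left out ...]
00.0, 110.6], [597.6, 203.4, 117.8], [600.5, 210.2, 121.4]]
scene R 8 [[596.1, 139.8, 113.1], [597.4, 143.7, 119.0], [599.0, 150.6, 122.3]]
scene plg 5 [[602.5, 170.8, 108.1], [606.5, 172.5, 116.6], [609.0, 186.0, 118.5]]
side L 9 [[595.5, 199.5, 105.5], [599.6, 206.3, 115.5], [609.6, 219.6, 120.4]]
side R 12 [[595.6, 139.6, 106.2], [600.9, 144.6, 116.5], [609.5, 154.4, 120.8]]
side plg 7 [[601.2, 170.4, 107.5], [607.7, 173.9, 116.2], [610.3, 182.7, 120.5]]
w1 L 262 [[594.8, 199.8, 109.9], [595.8, 205.7, 117.9], [599.7, 210.9, 121.0]]
w1 R 224 [[595.5, 140.0, 109.3], [596.6, 146.2, 117.7], [600.6, 151.2, 121.1]]
w1 plg 131 [[602.3, 172.0, 112.6], [605.0, 176.0, 116.6], [607.9, 179.0, 118.5]]
```

Run:
```python
from h import *
plan([.588,.1761,.3484],.0133,n=4)
```

```text
[[0.01,0.44,0.04,0.0,0.0,0.0],[0.0,0.44,0.03,0.0,0.0,0.0],[0.01,0.43,0.04,0.0,0.0,0.0],[0.0,0.44,0.03,0.0,0.0,-0.01]]
```

>>> send_rows([
  [[0.01,0.44,0.04,0,0,0],[0,0.44,0.04,0,0,0],[0.01,0.44,0.04,0,0,0],[0,0.44,0.02,0,0,0],[0,0,0,0,0,0],[0,0,0,0,0,0],[0,0,0,0,0,0],[0,0,0,0,0,0]],
])

```text
time_s: 8.35
eef_pos: [0.5877, 0.177, 0.3485]
eef_rot: [-0.0, 0.702, 0.712, -0.0]
wrist_force: [-0.1, -0.0, -2.1]
opening: 0.131
grasp_force: 59.1
```

Run:
```python
from h import *
p0,r0,o=cur(); print(p0,r0.as_matrix()[:,1],o["wrist_force"],o["torque"])
p=imaging.camera("wrist"); P,u,v=pts(p)
A=np.full(p["depth"].shape+(3,),np.nan); A[v,u]=P
t=(abs(A[...,0]-.588)<.004)&(A[...,2]>.2)&(A[...,2]<.213)&(A[...,1]>.19)&(A[...,1]<.25); print(np.percentile(A[t],[1,50,99],axis=0).round(4).tolist())
cv2.imwrite("pics/w4.png",cv2.resize(p["image"][80:260,200:420],None,fx=3,fy=3,interpolation=cv2.INTER_CUBIC))
```

```text
[0.58766795 0.17695138 0.34854449] [ 9.99903770e-01  1.38581450e-02 -6.34907789e-04] [-6.70969386e-02 -1.07277467e-03 -2.05316435e+00] [ 0.02949394 -0.00342032  0.02546151]
[[0.5842, 0.1903, 0.2014], [0.5875, 0.2071, 0.2062], [0.5918, 0.2267, 0.2075]]
```

View pics/w4.png

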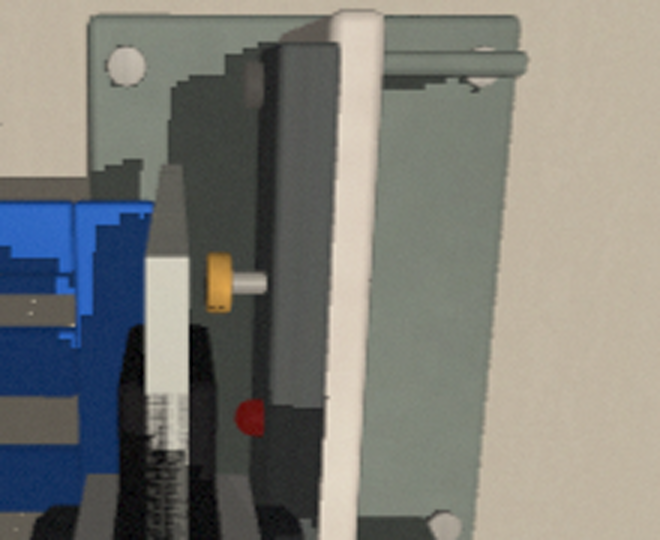

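The crop shows the plate's edge at (168,300), with the left screw head at (220,283) just in front of its back face and the plunger at (250,418). I'll advance slowly and check the force.

>>> send_rows([
  [[-0.03,0,0,0,0,0],[0,0.04,0,0,0,0],[0,0.04,0,0,0,0],[0,0.04,0,0,0,0],[0,0.04,0,0,0,0],[0,0.04,0,0,0,0],[0,0.03,0,0,0,0],[0,0,0,0,0,0]],
])

```text
time_s: 9.07
eef_pos: [0.5954, 0.1763, 0.3486]
eef_rot: [0.0, 0.702, 0.712, 0.0]
wrist_force: [-0.4, 0.2, -1.7]
opening: 0.134
grasp_force: 59.1
```

>>> send_rows([
  [[0,0.03,0,0,0,0],[0,0.03,0,0,0,0],[0,0.03,0,0,0,0],[0,0.03,0,0,0,0],[0,0,0,0,0,0]],
])

```text
time_s: 9.48
eef_pos: [0.599, 0.1764, 0.3486]
eef_rot: [0.0, 0.702, 0.712, 0.0]
wrist_force: [0.1, -0.3, -1.4]
opening: 0.13
grasp_force: 59.1
```

>>> send_rows([
  [[0,0.03,0,0,0,0],[0,0.03,0,0,0,0],[0,0.03,0,0,0,0],[0,0.03,0,0,0,0],[0,0.03,0,0,0,0],[0,0,0,0,0,0]],
])

```text
time_s: 9.98
eef_pos: [0.6033, 0.1764, 0.3485]
eef_rot: [-0.0, 0.702, 0.712, -0.0]
wrist_force: [-3.1, -0.6, 0.3]
opening: 0.131
grasp_force: 59.4
```

>>> send_rows([
  [[0,0.02,0,0,0,0],[0,0.02,0,0,0,0],[0,0.01,0,0,0,0],[0,0,0,0,0,0],[0,0,0,0,0,0]],
])

```text
time_s: 10.4
eef_pos: [0.6047, 0.1765, 0.3485]
eef_rot: [-0.0, 0.702, 0.712, -0.0]
wrist_force: [-3.0, 0.7, -1.3]
opening: 0.129
grasp_force: 59.4
```

>>> send_rows([
  [[0,0,0.04,0,0,0],[0,0,0.04,0,0,0],[0,0,0.04,0,0,0],[0,0,0.04,0,0,0],[0,0,0,0,0,0]],
])

```text
time_s: 10.82
eef_pos: [0.6046, 0.1765, 0.3432]
eef_rot: [-0.0, 0.702, 0.712, -0.0]
wrist_force: [-2.9, 0.2, -2.6]
opening: 0.128
grasp_force: 59.4
```

>>> send_rows([
  [[0,0,0.05,0,0,0],[0,0,0.05,0,0,0],[0,0,0.05,0,0,0],[0,0,0.05,0,0,0],[0,0,0.05,0,0,0],[0,0,0,0,0,0]],
])

```text
time_s: 11.32
eef_pos: [0.6046, 0.1764, 0.3354]
eef_rot: [-0.0, 0.702, 0.712, -0.0]
wrist_force: [-2.8, 0.1, -4.1]
opening: 0.13
grasp_force: 58.8
```

>>> send_rows([
  [[0,0,0.04,0,0,0],[0,0,0.04,0,0,0],[0,0,0.04,0,0,0],[0,0,0,0,0,0],[0,0,0,0,0,0]],
])

```text
time_s: 11.73
eef_pos: [0.605, 0.1764, 0.3328]
eef_rot: [0.0, 0.702, 0.712, 0.0]
wrist_force: [-1.2, -0.7, -2.9]
opening: 0.132
grasp_force: 59.1
```

Run:
```python
from h import *
p0,r0,o=cur(); print(p0,r0.as_matrix()[:,1],o["wrist_force"],o["torque"],o["time_s"])
a=imaging.camera("side")["image"]; b=imaging.camera("wrist"); P,u,v=pts(b)
m=(abs(P[:,0]-.6046)<.003)&(P[:,1]>.215)&(P[:,1]<.235)&(P[:,2]>.17)&(P[:,2]<.2); print(np.percentile(P[m],[1,50,99],axis=0).round(4).tolist())
cv2.imwrite("pics/c5.png",np.hstack([cv2.resize(a[100:220,200:310],(400,436),interpolation=cv2.INTER_CUBIC),cv2.resize(b["image"][80:260,200:365],(400,436),interpolation=cv2.INTER_CUBIC)]))
```

```text
[0.60502022 0.17640249 0.33284858] [9.99903706e-01 1.38560119e-02 7.67756963e-04] [-1.24252364 -0.71284063 -2.89649071] [-0.00491249  0.2970755  -0.05436978] 11.7333
[[0.602, 0.215, 0.1712], [0.6044, 0.2222, 0.1903], [0.6066, 0.2263, 0.1918]]
```

View pics/c5.png

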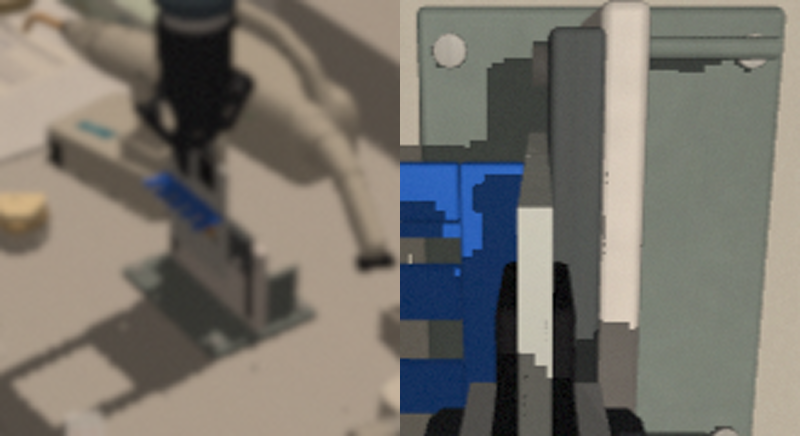

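The left crop shows the plate on the stand and the right crop shows it lying parallel, just in front of the bar at (535,280). I'll keep sliding it down.

>>> send_rows([
  [[0,0,0.03,0,0,0],[0,0,0.03,0,0,0],[0,0,0.03,0,0,0],[0,0,0,0,0,0],[0,0,0,0,0,0]],
])

```text
time_s: 12.25
eef_pos: [0.605, 0.1765, 0.3304]
eef_rot: [0.0, 0.702, 0.712, 0.0]
wrist_force: [-1.7, -0.6, 1.0]
opening: 0.128
grasp_force: 59.6
```

>>> send_rows([
  [[0,0,0.03,0,0,0],[0,0,0.03,0,0,0],[0,0,0,0,0,0],[0,0,0,0,0,0]],
])

```text
time_s: 12.58
eef_pos: [0.6051, 0.1765, 0.3302]
eef_rot: [0.001, 0.702, 0.712, 0.001]
wrist_force: [-4.1, -0.8, 10.0]
opening: 0.131
grasp_force: 61.0
```

Contact came after 18.2 mm of travel. That matches the necks (5 mm diameter) bearing on the slot ends, so the plate should be home. I'll relax the push and let go.

>>> send_rows([
  [[0,0,-0.04,0,0,0],[0,0,0,0,0,0],[0,0,0,0,0,0]],
])

```text
time_s: 12.83
eef_pos: [0.605, 0.1765, 0.3302]
eef_rot: [0.0, 0.702, 0.712, 0.0]
wrist_force: [-3.8, -0.1, 6.1]
opening: 0.128
grasp_force: 60.5
```

>>> send_rows([
  [[0,0,0,0,0,0],[0,0,0,0,0,0],[0,0,0,0,0,0],[0,0,0,0,0,0],[0,0,0,0,0,0],[0,0,0,0,0,0],[0,0,0,0,0,0],[0,0,0,0,0,0]],
], jaw=1)

```text
time_s: 13.5
eef_pos: [0.6048, 0.1764, 0.3293]
eef_rot: [0.0, 0.702, 0.712, 0.0]
wrist_force: [-0.6, -0.6, -0.4]
opening: 1.002
grasp_force: 0.0
```

>>> send_rows([
  [[0,0,-0.4,0,0,0],[0,0,-0.7,0,0,0],[0,0,-0.8,0,0,0],[0,-0.6,-0.7,0,0,0],[0,-0.8,-0.2,0,0,0],[0,-0.8,0,0,0,0],[0,-0.8,0,0,0,0],[0,0,0,0,0,0]],
])

```text
time_s: 14.17
eef_pos: [0.5117, 0.1756, 0.4143]
eef_rot: [-0.0, 0.702, 0.712, -0.0]
wrist_force: [1.1, 1.5, -0.1]
opening: 0.998
grasp_force: 0.0
```

Run:
```python
from h import *
p0,r0,o=cur(); print(p0,o["wrist_force"],o["time_s"])
b=imaging.camera("wrist"); cv2.imwrite("pics/w6.png",b["image"])
a=imaging.camera("scene"); cv2.imwrite("pics/s6.png",cv2.resize(a["image"][110:220,200:320],None,fx=5,fy=5,interpolation=cv2.INTER_CUBIC))
for n,c in(("w",b),("s",a)):
    P,u,v=pts(c); m=(P[:,0]>.59)&(P[:,0]<.615)&(P[:,1]>.12)&(P[:,1]<.235)&(P[:,2]>.165)&(P[:,2]<.2); Q=P[m]; print(len(Q),np.percentile(Q,[1,50,99],axis=0).round(4).tolist(),cv2.minAreaRect((Q[:,:2]*1000).astype(np.float32)))
    A=np.full(c["depth"].shape+(3,),np.nan); A[v,u]=P; h=cv2.cvtColor(c["image"],cv2.COLOR_BGR2HSV)
    red=((h[...,0]<6)|(h[...,0]>172))&(h[...,1]>120)&(abs(A[...,0]-.6)<.03)&(abs(A[...,1]-.176)<.03); print("red",red.sum(),np.nanmedian(A[red],axis=0) if red.any() else '')
```

```text
[0.511679   0.17564986 0.41433815] [ 1.13125839  1.46094466 -0.07913078] 14.1667
3758 [[0.5968, 0.1454, 0.1656], [0.6002, 0.1869, 0.1872], [0.6089, 0.2258, 0.1893]] ((603.11865234375, 184.20428466796875), (12.80156135559082, 84.13165283203125), 1.04999577999115)
red 14 [0.59786488 0.17735822 0.17169021]
184 [[0.5972, 0.1252, 0.1651], [0.6017, 0.1697, 0.1833], [0.611, 0.2242, 0.1916]] ((604.24072265625, 175.71932983398438), (15.729884147644043, 104.34390258789062), 3.6126182079315186)
red 0
```

View pics/s6.png

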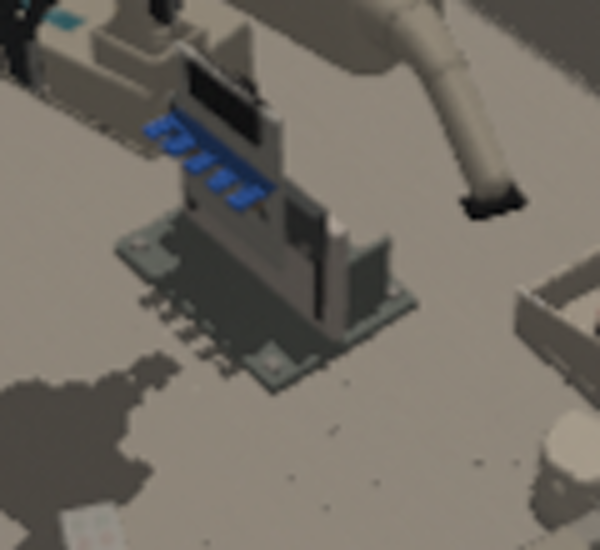

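The scene crop shows the plate hanging upright and flush on the stand, with the ledge at (205,165). The ledge hides the plunger from above, so I'll take a low tilted look under it.

```bash
cat > p2.py <<'E'
from h import *
p0,r0,o=cur(); p,r=p0.copy(),r0
for tgt,t,n in(([.36,.176,.36],.5,8),([.34,.176,.22],.8,8)):
    r1=down(.0133)*R.from_rotvec([-t,0,0]); rows=[]
    for i in range(n):
        s=r.inv().apply((np.array(tgt)-p)/(n-i))/.03; w=(r.inv()*r1).as_rotvec()/(n-i)/.1
        row=np.round(np.r_[s,w],1); rows.append((row+0.).tolist()); p=p+r.apply(row[:3]*.03); r=r*R.from_rotvec(row[3:]*.1)
    print(rows,p)
E
python3 p2.py
```

```text
[[0.0, -0.6, 0.2, -0.6, 0.0, 0.0], [0.0, -0.7, 0.2, -0.6, 0.0, 0.0], [0.0, -0.7, 0.1, -0.6, 0.0, 0.0], [0.0, -0.7, 0.1, -0.6, 0.0, 0.0], [0.0, -0.7, 0.1, -0.6, 0.0, 0.0], [0.0, -0.7, 0.0, -0.7, 0.0, 0.0], [0.0, -0.6, 0.0, -0.6, 0.0, 0.0], [0.1, -0.7, 0.0, -0.7, 0.0, 0.0]] [0.35976712 0.176119   0.3595709 ]
[[0.0, -0.4, 0.5, -0.4, 0.0, 0.0], [0.0, -0.4, 0.5, -0.4, 0.0, 0.0], [0.0, -0.4, 0.4, -0.4, 0.0, 0.0], [0.0, -0.4, 0.4, -0.4, 0.0, 0.0], [0.0, -0.4, 0.4, -0.3, 0.0, 0.0], [0.0, -0.4, 0.4, -0.4, 0.0, 0.0], [0.0, -0.4, 0.4, -0.3, 0.0, 0.0], [0.0, -0.5, 0.4, -0.4, 0.0, 0.0]] [0.34060423 0.17586432 0.2185185 ]
```

>>> send_rows([
  [[0,-0.6,0.2,-0.6,0,0],[0,-0.7,0.2,-0.6,0,0],[0,-0.7,0.1,-0.6,0,0],[0,-0.7,0.1,-0.6,0,0],[0,-0.7,0.1,-0.6,0,0],[0,-0.7,0,-0.7,0,0],[0,-0.6,0,-0.6,0,0],[0,-0.7,0,-0.7,0,0]],
])

```text
time_s: 14.93
eef_pos: [0.3606, 0.173, 0.3597]
eef_rot: [0.175, 0.68, 0.689, 0.178]
wrist_force: [0.4, -0.5, 0.1]
opening: 1.003
grasp_force: 0.0
```

>>> send_rows([
  [[0,-0.4,0.5,-0.4,0,0],[0,-0.4,0.5,-0.4,0,0],[0,-0.4,0.4,-0.4,0,0],[0,-0.4,0.4,-0.4,0,0],[0,-0.4,0.4,-0.3,0,0],[0,-0.4,0.4,-0.4,0,0],[0,-0.4,0.4,-0.3,0,0],[0,0,0,0,0,0]],
])

```text
time_s: 15.6
eef_pos: [0.3444, 0.1714, 0.2453]
eef_rot: [0.258, 0.656, 0.662, 0.255]
wrist_force: [-1.2, 1.0, 0.1]
opening: 0.999
grasp_force: 0.0
```

Run:
```python
from h import *
p0,r0,o=cur(); print(p0,o["wrist_force"],o["q"],o["time_s"])
b=imaging.camera("wrist"); im=b["image"]
X=np.linalg.inv(b["pose"])@np.array([.602,.1757,.1145,1]); px=b["mtx"]@X[:3]; px=(px/px[2])[:2]; print(px)
im=np.clip(im.astype(float)*1.6,0,255).astype(np.uint8); u,v=np.clip(px.astype(int),[70,60],[441,323])
cv2.imwrite("pics/w7.png",cv2.resize(im[v-60:v+60,u-70:u+70],None,fx=5,fy=5,interpolation=cv2.INTER_CUBIC))
```

```text
[0.34438473 0.17141423 0.24534222] [-1.18049243  1.04095152  0.13458795] [ 0.20479039 -0.15104949  2.41344124 -0.75496071  0.20198626  0.88613431] 15.6
[389.77062861 196.5250025 ]
```

View pics/w7.png

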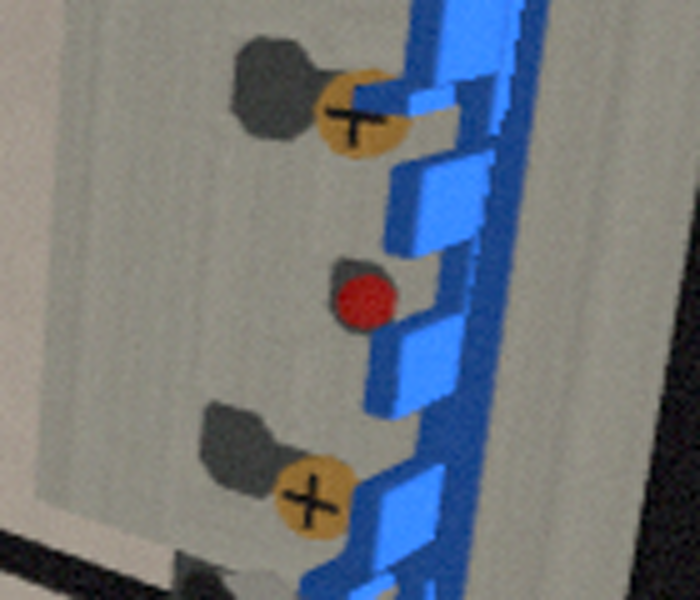

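The tilted view shows both brass heads, at (362,112) and (315,497), seated at the slot ends. The red plunger at (365,302) is out through the middle hole.

```bash
python3 -c "
from bench import ctrl
print(ctrl.hand_in())"
```

```text
the job is handed in; nothing more can be done
None
```

The plate hangs fully home on both screws with the red plunger out through the middle hole, the gripper has let go, and the job was handed in at about 15.7 s.

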